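# Fit the strainer lid under the kettle's bail handle

### The job

Get the brass kettle ready for brewing: take the lid that has the strainer tube off its saucer, bring it in under the kettle's handle and slide its tube down the neck. Turn it under light pressure until its two keys find the notches in the neck and press it fully home, flat on the rim, without ramming it; keep the kettle standing where it is on its pad, and leave the plain lid and the other tea things undisturbed.

Things in the scene. Friction and masses are not known exactly. Their poses are not given: they have to be found in the camera images.
- kettle: loose brass kettle, 1.7 kg, on its quilted pad. Origin: centre of its underside (5 mm above the table). z up; the spout points along +y (tip 143 mm out, 128 mm high). Round belly 170 mm in diameter, widest 50 mm up; sloping shoulders; a neck of 71 mm outer diameter whose flat rim is 115 mm above the origin. At the start the spout points roughly away from the robot.
- kettle_arch (a point): underside of the bail handle's arch, on the kettle's axis, 281 mm above its origin (166 mm over the rim); axes as the kettle's. The 8 mm bar stands stiffly upright in the kettle's y-z plane, legs at y = +-68 to 77 mm. It blocks the way straight down to the neck: come in under it from the kettle's -x or +x side (left or right) with the tool leaning 35 to 50 degrees.
- kettle_rim (a point): centre of the neck's mouth, in the plane of its flat rim; axes as the kettle's. Inside the neck sits a sharp-edged steel sleeve of 48 mm bore, 4 mm wall, 30 mm deep. Its edge has two opposite notches for the lid's keys, 9 mm wide and 12 mm deep. The sleeve can turn stiffly: the notches stand up to 20 degrees either way from the kettle's x axis, not reported, to be felt for (or seen).
- neck_springs (a point): point on the neck's axis, 18 mm below the rim, level with the beads of four steel leaf springs, at 45 degrees to the notches. The leaves slope in from the bore's wall 5 mm below the rim and stand 3 mm into the bore at the beads. Pushing the tube's foot past them takes up to about 15 N; they then drag on it with 4 to 8 N, so it does not sink by its weight, and snap into its groove at the end.
- strainer_lid: loose lid with a steel strainer tube below it, about 0.16 kg, standing on the tube on a china saucer (floor 11 mm above the table). Origin: centre of the tube's foot, z up. Tube 46 mm in diameter, 44 mm long, square-edged, with a groove 1.6 mm deep 10 to 22 mm below the flange; then a brass flange 72 mm in diameter, 4 mm thick, a low dome and a wooden grip..
- lid_seat (a point): centre of the underside of the strainer lid's flange, 44 mm above the tube's foot, axes as strainer_lid. Just under it two keys stand out of the tube on its +x and -x sides, in line with the wooden grip: 5 mm wide, 4 mm out, 10 mm tall. Off the notches they land on the sleeve's edge, the flange 10 mm above the rim; over the notches (within 4 degrees) they drop in and the flange meets the rim.
- lid_grip (a point): point in the strainer lid's flat-sided wooden grip, on its axis, 32 mm above the flange's underside, axes as strainer_lid. The grip is 26 mm wide along x, 12 mm thick along y (pinch across y; x runs roughly left-right) and stands from 12 mm (top of the dome) to 46 mm above the flange's underside.
- plain_lid: bystander: the kettle's plain lid with the same flange, dome and wooden grip but no tube, lying on the table. Origin: centre of its underside.
- teacup: bystander: china teacup, 92 mm wide, 62 mm high, on its saucer. Origin: centre of its underside.
- cup_saucer: bystander: china saucer, 138 mm diameter, 15 mm high, under the teacup. Origin: centre of its underside.
- milk_jug: bystander: china milk jug, 76 mm wide plus handle, 95 mm high. Origin: centre of its underside.
- sugar_bowl: bystander: lidded china sugar bowl, 92 mm wide, 84 mm high. Origin: centre of its underside.
- honey_jar: bystander: honey jar, 64 mm diameter, 85 mm high. Origin: centre of its underside.
- tea_caddy: bystander: square tea caddy 75 x 75 mm, 116 mm high. Origin: centre of its underside.
- teaspoon: bystander: steel teaspoon 140 mm long, lying flat. Origin: middle of its length, on the table.
Things that resemble listed ones, but are neither listed nor needed, are in the scene too. What is shaped like the strainer_lid but blue is not meant.

How it is judged:
By the outcome, as a careful person would: the job done as asked, in the order asked, and still so for the second after the job is handed in, with the robot touching nothing.
It also fails if it takes over 64 s, if anything falls off the work surface, if the arm or the gripper's body presses on something with over 40 N, if the wrist force passes 120 N, or if a joint passes its speed limit or range.

### The arm

A 7-joint arm with a two-finger parallel gripper is mounted at the origin on the work surface. World frame = base frame: x ahead of the robot, y to its left, z up, the work surface at z = 0. Lengths are in mm, angles in rad, forces in N, time in s.
With the tool pointing down it reaches from about 350 to 775 mm from the base axis. Payload 3.1 kg.
Tool frame: the origin (TCP) lies between the finger pads; the fingertips stand 14 mm ahead of it and the grasp point (between the pads) lies 5 mm behind it; z points along the fingers, y is the line along which they close (so a half turn about z gives the same grasp; the last joint's range is limited). The gripper opens to 85 mm and grips with 20 to 120 N. Pads are 22 mm wide; open, the fingers measure 114 mm over their backs; the gripper's body (76 mm by 85 mm) begins 54 mm behind the grasp point. The pads swing forward as they close: fully open they stand 13 mm farther back than shut.
Start: joints at [1.249, 0.311, 0.014, 1.512, -0.004, 1.319, -0.027], TCP at [151.923, -528.617, 245.304] pointing down, gripper open.
Joint ranges: [-2.7, 2.7], [-0.3, 1.91], [-1.27, 1.3], [0.12, 2.57], [-1.44, 4.58], [0.2, 2.03], [-3.05, 3.05]. Speed limits (rad/s): [2.79, 2.79, 3.14, 3.14, 3.14, 3.14, 3.14].

### API

Orientations are given as a unit quaternion [x, y, z, w].
In Python, from workcell import state, capture, job_done, trace gives the robot as it stands.
- The arm moves only by the tool arm_command, never from a script. Its argument "steps" is a list of rows, each a list of 7 numbers: the closure, from 0 (fully open) to 1 (shut), then the shift along the tool's x, y, z in cm, then the turn, a rotation vector about the tool's x, y, z in degrees. A call has 1 to 5 rows; each row shifts and turns the commanded pose from where the row before left it, along the tool's axes as they then stand; what a row does not reach is not made up. A row lasts 1/8 s, in which the tool goes at most 62.5 mm and 10.7 degrees, less where a joint would pass 70% of its speed; a pose out of reach is approached as far as the arm can. A call is refused whole if a number of a shift passes 6.25 or a number of a turn 10.7, either way. A call with a gripper value outside its range is refused whole. The fingers move at their own pace and stop on an object; the grip force is fixed at half the most. Time passes only in rows, so rows that do not move let the fingers close. It gives the time, the measured TCP pose, the force, the opening and the grip force at its end, in the units of the state.
- state(): the state, without advancing time (a new reading comes with each control period).
- capture(name): name is "side" or "top"; returns a dict with "color" (384x512x3 uint8, red, green, blue), "depth" (384x512 float32, mm along the optical axis (not along the pixel's ray), 0 where there is no reading), "fovy" (degrees; the focal length in pixels is half the picture's height over the tangent of half this angle, whatever the lens; pixels are square), "cx", "cy" (the principal point, pixels), "pose" (4x4, takes a point from camera to world coordinates). Camera axes: x right, y up, looking along -z (the intrinsics and any distortion apply to the point x, -y, -z); pixel columns grow to the right and rows downward; lengths in mm; the calibration is good to about 2 mm. A picture is of the moment at which its call begins.
- job_done(): hands the job in; it is judged then, once.
Trained networks look in a picture, given as the dict that the camera call returned (one of the last four; its "shot" number tells which), for a name from the list of things; names that differ only in an ending like _2 or _b are one class to them, and where a whole thing is asked for, a point or a joint stands for the part that bears it (a point fixed in the world has none). Each returns a list of dicts, best first, with "p" (0 to 1); they miss things now and then, are a little off and sometimes report something else, mostly with a low value. They report only what shows in the picture. A call takes as long as a camera call. They do not tell look-alikes from the thing itself.
- trace(picture, query): "pixels" (384x512 bool, what is visible of it) and "box" ([left, top, right, bottom] in pixels, round what is visible of it).
The state is a dict: "time": time; "joint_positions": joint angles; "dq": joint speeds; "joint_efforts": joint torques, N m; "tcp_pos": TCP position; "tcp_rot": TCP orientation; "contact_force": force on the tool from outside, world axes, zero at the start; "wrist_torque": the same for the moment, N m; "width": finger opening in mm; "grasp_force": force on a finger pad.
Only numpy, scipy, OpenCV 4.12 (cv2) and the standard library are available. Lean on these libraries where they do the work, as an engineer would, in place of code of your own. Each camera call takes 0.05 s, during which the arm holds its last target. There are 200 camera calls.

## Working session

There is one attempt and no reset: what is moved stays moved. The work goes in short steps, Python scripts to look and compute and a tool call to move; the robot and the scene stay as the last step left them, time stands still between calls to the robot, and variables do not carry over. Pictures are saved under pics/ and viewed, at most 10 in all, crops included, and the job is handed in when it is done.

Besides the shell and the picture viewer there is one more tool, called after "Request:" in YAML: its name, and indented under it one key for each argument. arm_command: Moves the arm, as the interface text tells. Its arguments: {"type":"object","properties":{"steps":{"type":"array"}},"required":["steps"]}

```bash
mkdir -p pics; ls
cat > h.py <<'E'
import numpy as np, cv2
from scipy.spatial.transform import Rotation as R
from workcell import state, capture, job_done, trace
def pts(c):
    d=c["depth"];h,w=d.shape;f=h/2/np.tan(np.radians(c["fovy"]/2))
    u,v=np.meshgrid(np.arange(w),np.arange(h))
    P=np.stack([(u-c["cx"])/f*d,-(v-c["cy"])/f*d,-d],-1)
    T=np.array(c["pose"]);return P@T[:3,:3].T+T[:3,3]
def save(c,n,box=None,k=1):
    im=c["color"][:,:,::-1]
    if box: l,t,r,b=box; im=im[t:b,l:r]
    cv2.imwrite("pics/"+n,cv2.resize(im,None,fx=k,fy=k,interpolation=cv2.INTER_CUBIC))
E
python3 - <<'E'
from h import *
np.set_printoptions(precision=1,suppress=True)
cs={n:capture(n) for n in("top","side")}
for n,c in cs.items():
    print(n,c["fovy"],c["cx"],c["cy"],[k for k in c if k not in("color","depth")]);print(np.array(c["pose"]))
    P=pts(c);ok=c["depth"]>0
    for q in ["kettle","strainer_lid","plain_lid"]:
        for r in trace(c,q)[:3]:
            m=r["pixels"]&ok; X=P[m]
            print(q,round(r["p"],2),r["box"],m.sum(),np.median(X,0),X.min(0),X.max(0), np.median(c["color"][m],0))
im=np.vstack([cs["top"]["color"],cs["side"]["color"]])[:,:,::-1]
cv2.imwrite("pics/a.png",np.ascontiguousarray(cs["top"]["color"][:,:,::-1]));cv2.imwrite("pics/b.png",np.ascontiguousarray(cs["side"]["color"][:,:,::-1]))
E
```

```text
pics
top 46.97554720321143 269.2752665118055 196.63667938630354 ['fovy', 'cx', 'cy', 'pose', 'shot']
[[   0.     1.    -0.1  419.1]
 [  -1.     0.     0.   -61.2]
 [   0.     0.1    1.  1648.8]
 [   0.     0.     0.     1. ]]
kettle 0.62 [235.2, 138.2, 280.7, 199.8] 1855 [606.2 -14.5  99.1] [523.9 -99.8  -4.2] [763.4  73.9 301.6] [125.  97.  46.]
strainer_lid 0.84 [331.6, 205.5, 350.9, 224.8] 279 [ 485.1 -322.8   65.6] [ 454.  -357.8   51.2] [ 519.  -290.9  112.5] [151. 117.  55.]
strainer_lid 0.77 [290.5, 208.3, 311.1, 224.6] 317 [ 472.6 -181.4   52.7] [ 439.2 -218.1   -5.2] [ 510.5 -148.6   98.2] [ 41.  82. 172.]
strainer_lid 0.65 [339.4, 254.0, 358.0, 274.2] 300 [ 314.9 -353.2   53.6] [ 276.  -396.6   -1.1] [ 347.7 -321.8   96.8] [ 37.  79. 170.]
plain_lid 0.77 [298.0, 163.9, 317.0, 181.9] 266 [ 636.1 -200.1    9.1] [ 604.2 -238.    -4.3] [ 670.  -169.6   55.8] [150. 117.  56.]
side 54.73872907296287 256.0913650883601 194.3728156358388 ['fovy', 'cx', 'cy', 'pose', 'shot']
[[ -1.    0.1  -0.1 395.8]
 [ -0.1  -0.5   0.8 864.2]
 [ -0.    0.8   0.5 817.8]
 [  0.    0.    0.    1. ]]
k
[... 223 characters left out ...]
-189.2   48.2] [94.  65.5 45. ]
kettle 0.31 [222.8, 180.6, 247.1, 206.1] 454 [ 668.1 -305.    59. ] [ 580.2 -453.2   -2.9] [741.4  -6.6 295.3] [178.5 174.  162. ]
strainer_lid 0.83 [322.4, 185.4, 337.2, 206.8] 276 [ 315.4 -339.3   49.4] [ 284.  -505.3   -3.2] [ 344.5 -311.7   91.2] [ 46.   82.5 143.5]
strainer_lid 0.76 [275.2, 181.1, 290.7, 203.1] 278 [ 485.1 -308.6   59.3] [ 453.5 -458.4   -1.2] [ 522.  -285.4  103.1] [153. 130.  78.]
strainer_lid 0.6 [292.4, 163.0, 311.1, 187.5] 233 [ 426.1 -476.8   48.7] [ 393.5 -597.    -3.1] [ 460.4 -456.7   91.9] [ 45.  76. 130.]
plain_lid 0.29 [159.4, 277.3, 185.9, 315.8] 811 [736.  226.   60.1] [711.7 168.1  -4.5] [804.  241.4  89.1] [173. 153.  83.]
```

Run:
```python
from h import *
a=cv2.imread("pics/a.png")[120:290,200:380];b=cv2.imread("pics/b.png")[130:330,140:360]
cv2.imwrite("pics/a1.png",cv2.resize(a,None,fx=3.3,fy=3.3,interpolation=cv2.INTER_CUBIC));cv2.imwrite("pics/b1.png",cv2.resize(b,None,fx=3,fy=3,interpolation=cv2.INTER_CUBIC))
```

```text
(no output)
```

View pics/a1.png

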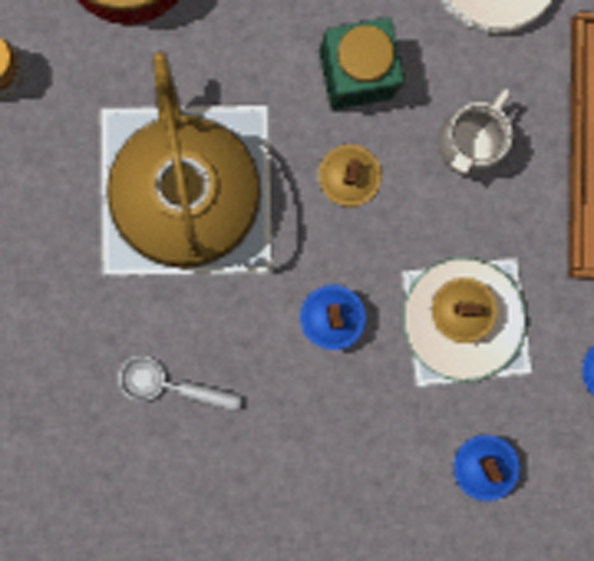

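View pics/b1.png

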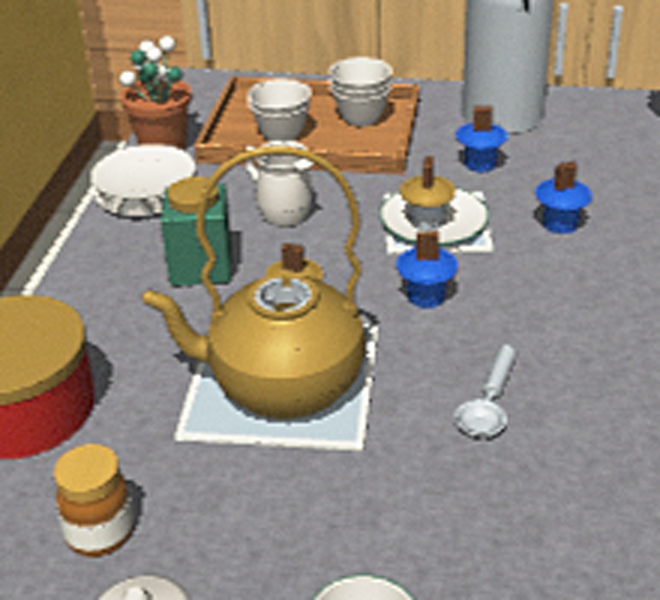

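The top view shows the brass strainer lid on its saucer at crop pixel (465,310). Blue decoys stand at (333,317) and (487,467), and the plain lid is at (350,175). The kettle's mouth is at (183,183), with the spout pointing up and slightly left. In the side view the mouth is at (285,293) and the strainer lid at (428,195). Next I'll fit the kettle axis and yaw, and the lid's centre and yaw.

```bash
cat >> h.py <<'E'
from scipy.optimize import least_squares
def circ(X,r=None):
    c0=X.mean(0)
    f=(lambda p:np.hypot(*(X-p[:2]).T)-(p[2] if r is None else r))
    s=least_squares(f,[*c0,r or 30],loss="soft_l1",f_scale=1.);return s.x, np.std(f(s.x))
def line(X):
    vx,vy,x,y=cv2.fitLine(X.astype(np.float32),cv2.DIST_HUBER,0,.01,.01).ravel();return np.degrees(np.arctan2(vy,vx)),x,y
E
python3 - <<'E'
from h import *
np.set_printoptions(precision=1,suppress=True)
for n in("top","side"):
    c=capture(n);P=pts(c);x,y,z=P[...,0],P[...,1],P[...,2];ok=c["depth"]>0
    col=c["color"].astype(int);hsv=cv2.cvtColor(c["color"],cv2.COLOR_RGB2HSV)
    rr=np.hypot(x-606,y+14)
    m=ok&(rr<55)&(z>112)&(z<126); print(n,"rim",m.sum(),circ(P[m][:,:2])[0],np.median(z[m]))
    for lo,hi in((30,60),(60,80),):
        m=ok&(rr<110)&(z>lo)&(z<hi); print(" belly",m.sum(),*circ(P[m][:,:2]))
    m=ok&(rr<100)&(z>200)&(z<310);print(" arch",m.sum(),line(P[m][:,:2]),z[m].max(), P[m].min(0),P[m].max(0))
    m=ok&(rr>115)&(rr<160)&(x>680)&(abs(y+14)<70)&(z>80)&(z<145);print(" spout",m.sum(),line(P[m][:,:2]) if m.sum()>3 else "",P[m].mean(0))
    r2=np.hypot(x-485,y+322)
    br=hsv[...,0]
    m=ok&(r2<42)&(z>50)&(z<75);print(" lid",m.sum(),circ(P[m&(r2>24)][:,:2]),P[m].min(0),P[m].max(0))
    m=ok&(r2<42)&(z>85)&(z<110);print(" grip",m.sum(),line(P[m][:,:2]),P[m].mean(0),P[m].min(0),P[m].max(0))
    m=ok&(r2>45)&(r2<68)&(z>10)&(z<30);print(" saucer",m.sum(),P[m].min(0),P[m].max(0))
s=state();print(s["tcp_pos"],s["tcp_rot"],s["contact_force"]);print(R.from_quat(s["tcp_rot"]).as_matrix())
E
```

```text
top rim 205 [605.5 -16.2  32.6] 119.00364282432247
 belly 25 [607.5 -15.8  84.4] 1.6868338516337307
 belly 207 [607.4 -15.9  81.4] 5.127292604492683
 arch 129 (np.float32(11.970958), np.float32(598.46497), np.float32(-17.538055)) 300.2554251244726 [530.  -34.4 210.7] [682.    2.2 300.3]
 spout 33 (np.float32(11.589778), np.float32(731.3465), np.float32(10.141568)) [730.7  10.1 127.1]
 lid 282 (array([ 485.1, -324.1,   30.6]), np.float64(3.599512245838997)) [ 450.4 -361.3   50.6] [ 519.8 -291.8   74.1]
 grip 25 (np.float32(-88.8062), np.float32(485.0464), np.float32(-323.40723)) [ 484.9 -323.6  100.3] [ 478.7 -336.2   85.2] [ 489.  -312.2  107.1]
 saucer 453 [ 418.  -388.2   10. ] [ 544.2 -264.3   28.3]
side rim 232 [606.9  -9.7  31. ] 119.32392843200154
 belly 321 [608.2 -11.7  81.3] 3.6480702641392093
 belly 401 [610.4 -17.7  85.6] 4.522916807605309
 arch 247 (np.float32(11.884061), np.float32(609.2035), np.float32(-9.611698)) 296.2067971131496 [530.9 -30.5 200.9] [684.    8.9 296.2]
 spout 76 (np.float32(2.3926349), np.float32(727.57654), np.float32(18.548504)) [727.1  17.6 116.3]
 lid 147 (array([ 485.4, -321.5,   30.2]), np.float64(3.729590389155842)) [ 452.9 -349.1   56.3] [ 519.4 -284.1   72.9]
 grip 25 (np.float32(83.29468), np.float32(485.8768), np.float32(-318.0983)) [ 485.6 -317.4   96.9] [ 479.9 -340.5   87.2] [ 491.7 -306.1  103.7]
 saucer 176 [ 417.7 -378.8   10. ] [ 546.6 -259.7   22.6]
[ 151.9 -528.6  245.3] [ 1.   0.1 -0.  -0. ] [-0.2  0.4 -1.4]
[[ 1.   0.3 -0. ]
 [ 0.3 -1.   0. ]
 [-0.  -0.  -1. ]]
```

```bash
cat >> h.py <<'E'
def tool(yaw,lean):
    # yaw: world azimuth (deg) of the tool x / horizontal tz direction ; lean from straight down
    a,l=np.radians(yaw),np.radians(lean);d=np.array([np.cos(a),np.sin(a),0])
    z=d*np.sin(l)+np.array([0,0,-np.cos(l)]);x=d*np.cos(l)+np.array([0,0,np.sin(l)])
    return np.column_stack([x,np.cross(z,x),z])
def plan(p,M,p0=None,M0=None,n=None):
    s=state()
    p0=np.array(s["tcp_pos"]) if p0 is None else p0; M0=R.from_quat(s["tcp_rot"]).as_matrix() if M0 is None else M0
    rv=R.from_matrix(M0.T@M).as_rotvec(degrees=True)
    dp=np.array(p)-p0
    n=n or int(max(np.ceil(np.abs(rv).max()/10.5),np.ceil(np.linalg.norm(dp)/60),1))
    out=[];Mc=M0
    for i in range(n):
        out.append([*np.round(Mc.T@dp/n/10,2),*np.round(rv/n,1)]);Mc=Mc@R.from_rotvec(rv/n,degrees=True).as_matrix()
    for o in out: print([float(v) for v in o])
E
python3 - <<'E'
from h import *
np.set_printoptions(precision=1,suppress=True,linewidth=150)
c=capture("top");P=pts(c).reshape(-1,3);g=P[(c["depth"].ravel()>0)]
for x0 in range(300,800,50):
    print(x0,[int(g[(g[:,0]>=x0)&(g[:,0]<x0+50)&(g[:,1]>=y0)&(g[:,1]<y0+50)][:,2].max(initial=-1)) for y0 in range(-700,0,50)])
M=tool(90,42);t=M[:,2];G=np.array([485,-323,89.])+5*t;print(G)
plan(G-120*t,M)
E
```

```text
300 [230, 231, 9, 13, 11, 13, 98, 94, 13, 12, 11, 10, 14, 11]
350 [253, 257, 255, 57, 61, 13, 11, 14, 14, 11, 10, 11, 31, 31]
400 [253, 257, 231, 63, 98, 15, 33, 30, 27, 50, 55, 13, 10, 13]
450 [223, 224, 15, 59, 57, 24, 73, 105, 68, 58, 98, 51, 13, 10]
500 [36, 39, 37, 38, 34, 10, 63, 71, 64, 49, 54, 14, 91, 267]
550 [37, 98, 92, 88, 37, 12, 15, 10, 13, 11, 11, 12, 114, 298]
600 [39, 93, 95, 93, 37, 9, 100, 100, 12, 50, 55, 18, 123, 297]
650 [41, 88, 90, 84, 81, 10, 101, 99, 57, 15, 17, 14, 101, 281]
700 [43, 17, 80, 79, 84, 13, 93, 100, 94, 126, 123, 11, 14, 107]
750 [38, 19, 84, 85, 35, 10, 9, 11, 10, 129, 121, 9, 13, 9]
[ 485.  -319.7   85.3]
[5.08, -0.45, 1.01, 3.9, 5.1, -10.1]
[4.96, 0.52, 1.46, 3.9, 5.1, -10.1]
[4.64, 1.47, 1.83, 3.9, 5.1, -10.1]
[4.13, 2.38, 2.09, 3.9, 5.1, -10.1]
[3.44, 3.19, 2.24, 3.9, 5.1, -10.1]
[2.61, 3.88, 2.27, 3.9, 5.1, -10.1]
[1.68, 4.41, 2.19, 3.9, 5.1, -10.1]
```

Run:
```python
from h import *
plan([485,-400,280],tool(90,42),n=10)
```

```text
[3.56, -0.32, -0.35, 2.7, 3.6, -7.0]
[3.58, 0.11, -0.12, 2.7, 3.6, -7.0]
[3.54, 0.55, 0.09, 2.7, 3.6, -7.0]
[3.44, 0.99, 0.27, 2.7, 3.6, -7.0]
[3.27, 1.42, 0.43, 2.7, 3.6, -7.0]
[3.04, 1.83, 0.55, 2.7, 3.6, -7.0]
[2.75, 2.21, 0.63, 2.7, 3.6, -7.0]
[2.42, 2.56, 0.68, 2.7, 3.6, -7.0]
[2.04, 2.87, 0.69, 2.7, 3.6, -7.0]
[1.63, 3.13, 0.67, 2.7, 3.6, -7.0]
```

Request:
arm_command:
  steps:
    - [0.4, 3.56, -0.32, -0.35, 2.7, 3.6, -7]
    - [0.4, 3.58, 0.11, -0.12, 2.7, 3.6, -7]
    - [0.4, 3.54, 0.55, 0.09, 2.7, 3.6, -7]
    - [0.4, 3.44, 0.99, 0.27, 2.7, 3.6, -7]
    - [0.4, 3.27, 1.42, 0.43, 2.7, 3.6, -7]

```text
time: 1.18
tcp_pos: [319.2, -464.5, 263.1]
tcp_rot: [0.883, 0.428, 0.137, -0.136]
contact_force: [-0.1, -0.2, -0.3]
width: 50.8
grasp_force: 0.0
```

Request:
arm_command:
  steps:
    - [0.4, 3.04, 1.83, 0.55, 2.7, 3.6, -7]
    - [0.4, 2.75, 2.21, 0.63, 2.7, 3.6, -7]
    - [0.4, 2.42, 2.56, 0.68, 2.7, 3.6, -7]
    - [0.4, 2.04, 2.87, 0.69, 2.7, 3.6, -7]
    - [0.4, 1.63, 3.13, 0.67, 2.7, 3.6, -7]

```text
time: 1.8
tcp_pos: [474.6, -397.2, 269.7]
tcp_rot: [0.679, 0.647, 0.245, -0.247]
contact_force: [1.6, 0.9, -2.1]
width: 51.2
grasp_force: 0.0
```

Run:
```python
from h import *
np.set_printoptions(precision=2,suppress=True)
s=state();print(s);print(R.from_quat(s["tcp_rot"]).as_matrix()-tool(90,42))
M=tool(90,42);G=np.array([485,-323,89.])+5*M[:,2]
plan(G-50*M[:,2],M)
```

```text
{'time': 1.8, 'joint_positions': array([ 1.11,  0.94, -0.61,  0.71, -0.1 ,  2.02,  0.53]), 'dq': array([ 0.31,  0.69, -2.32, -0.44,  1.26,  0.2 , -0.42]), 'joint_efforts': array([  4.26, -65.79,  -2.81, -21.85,  -3.45,   1.99,   0.47]), 'tcp_pos': array([ 474.6 , -397.22,  269.71]), 'tcp_rot': array([ 0.68,  0.65,  0.24, -0.25]), 'contact_force': array([ 1.61,  0.92, -2.1 ]), 'wrist_torque': array([-0.76,  0.  , -0.  ]), 'grasp_force': 0.0, 'width': 51.18543899446687}
[[ 0.04 -0.    0.01]
 [ 0.01 -0.04 -0.02]
 [-0.02 -0.02 -0.01]]
[-2.07, 0.38, 4.68, 0.3, 0.4, -0.8]
[-2.11, 0.37, 4.67, 0.3, 0.4, -0.8]
[-2.15, 0.36, 4.65, 0.3, 0.4, -0.8]
```

Request:
arm_command:
  steps:
    - [0.4, 0, 0, 0, 0, 0, 0]
    - [0.4, 0, 0, 0, 0, 0, 0]

```text
time: 2.05
tcp_pos: [473.1, -397.3, 272.2]
tcp_rot: [0.679, 0.646, 0.246, -0.246]
contact_force: [-0.9, -1.2, -0.6]
width: 51.3
grasp_force: 0.0
```

Run:
```python
from h import *
np.set_printoptions(precision=3,suppress=True)
s=state();print(s["joint_positions"],s["dq"],s["tcp_pos"]);print(R.from_quat(s["tcp_rot"]).as_matrix()-tool(90,42))
M=tool(90,42);G=np.array([485,-323,89.])+5*M[:,2]
plan(G-50*M[:,2],M,n=5)
```

```text
[ 1.11   0.934 -0.612  0.712 -0.107  2.021  0.532] [ 0.013 -0.032  0.043 -0.003  0.001  0.001 -0.002] [ 473.105 -397.345  272.233]
[[ 0.043 -0.001  0.016]
 [ 0.014 -0.043 -0.017]
 [-0.017 -0.016 -0.015]]
[-1.27, 0.25, 2.85, 0.2, 0.3, -0.5]
[-1.29, 0.25, 2.84, 0.2, 0.3, -0.5]
[-1.3, 0.24, 2.84, 0.2, 0.3, -0.5]
[-1.32, 0.24, 2.83, 0.2, 0.3, -0.5]
[-1.33, 0.24, 2.83, 0.2, 0.3, -0.5]
```

Request:
arm_command:
  steps:
    - [0.4, -1.27, 0.25, 2.85, 0.2, 0.3, -0.5]
    - [0.4, -1.29, 0.25, 2.84, 0.2, 0.3, -0.5]
    - [0.4, -1.3, 0.25, 2.84, 0.2, 0.3, -0.5]
    - [0.4, -1.32, 0.24, 2.83, 0.2, 0.3, -0.5]
    - [0.4, -1.33, 0.24, 2.83, 0.2, 0.3, -0.5]

```text
time: 2.68
tcp_pos: [484.0, -354.5, 122.3]
tcp_rot: [0.661, 0.659, 0.253, -0.254]
contact_force: [-0.0, -0.9, 0.2]
width: 51.2
grasp_force: 0.0
```

Run:
```python
from h import *
np.set_printoptions(precision=3,suppress=True)
s=state();print(s["joint_positions"],s["dq"],s["tcp_pos"]);print(R.from_quat(s["tcp_rot"]).as_matrix()-tool(90,42))
M=tool(90,42);G=np.array([485,-323,89.])+5*M[:,2]
plan(G-50*M[:,2],M,n=2)
```

```text
[ 1.132  0.99  -0.61   1.023 -0.068  1.706  0.644] [-0.014  0.171  0.013  0.347  0.069 -0.444  0.155] [ 483.959 -354.508  122.335]
[[ 0.002 -0.     0.   ]
 [ 0.    -0.002 -0.   ]
 [-0.    -0.001 -0.   ]]
[0.06, 0.05, 0.04, 0.0, 0.0, -0.1]
[0.06, 0.05, 0.04, 0.0, 0.0, -0.1]
```

Request:
arm_command:
  steps:
    - [0.4, 0.1, 0.1, 1.7, 0, 0, 0]
    - [0.4, 0, 0, 1.7, 0, 0, 0]
    - [0.4, 0, 0, 1.7, 0, 0, 0]
    - [0.4, 0, 0, 0, 0, 0, 0]

```text
time: 3.18
tcp_pos: [484.7, -318.1, 85.3]
tcp_rot: [0.66, 0.66, 0.253, -0.255]
contact_force: [-0.6, 0.1, -0.0]
width: 51.3
grasp_force: 0.0
```

Request:
arm_command:
  steps:
    - [0.7, 0, 0, 0, 0, 0, 0]
    - [1, 0, 0, 0, 0, 0, 0]
    - [1, 0, 0, 0, 0, 0, 0]
    - [1, 0, 0, 0, 0, 0, 0]

```text
time: 3.68
tcp_pos: [487.2, -317.6, 86.4]
tcp_rot: [0.659, 0.661, 0.255, -0.254]
contact_force: [-1.1, -2.8, 4.3]
width: 11.2
grasp_force: 59.5
```

Request:
arm_command:
  steps:
    - [1, 1.0, 0, -1.1, 0, 0, 0]
    - [1, 1.35, 0, -1.5, 0, 0, 0]
    - [1, 2.0, 0, -2.2, 0, 0, 0]
    - [1, 2.0, 0, -2.2, 0, 0, 0]
    - [1, 2.0, 0, -2.2, 0, 0, 0]

```text
time: 4.3
tcp_pos: [487.1, -316.2, 212.2]
tcp_rot: [0.658, 0.661, 0.255, -0.255]
contact_force: [0.6, 0.0, -2.2]
width: 11.2
grasp_force: 58.6
```

Run:
```python
from h import *
np.set_printoptions(precision=3,suppress=True)
s=state();print(s["joint_positions"],s["tcp_pos"],s["contact_force"],s["width"])
k=np.array([606.5,-14,120]);M=tool(102,42)
a=np.radians(102);d=np.array([np.cos(a),np.sin(a),0])
plan(k-130*d+[0,0,20+44+34]+5*M[:,2],M)
c=capture("side");save(c,"c.png",(220,90,350,220),4.5)
```

```text
[ 1.128  0.869 -0.656  1.043 -0.126  1.778  0.562] [ 487.15  -316.157  212.237] [ 0.595  0.019 -2.229] 11.223788386887438
[3.31, 3.66, 2.96, 2.0, -0.1, -2.2]
[3.18, 3.88, 2.82, 2.0, -0.1, -2.2]
[3.03, 4.1, 2.68, 2.0, -0.1, -2.2]
[2.87, 4.3, 2.53, 2.0, -0.1, -2.2]
```

View pics/c.png

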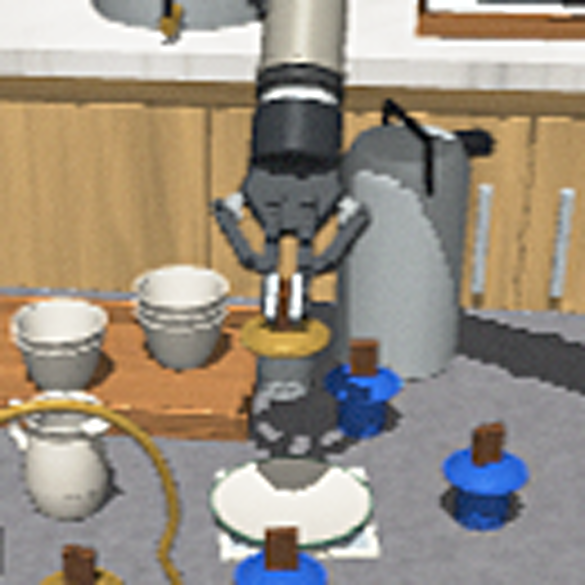

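The lid hangs upright in the fingers at crop pixel (285,340), and the saucer is empty. I'll move to beside the kettle, staying outside the arch.

Request:
arm_command:
  steps:
    - [1, 3.3, 3.65, 2.95, 2.0, -0.1, -2.2]
    - [1, 3.2, 3.9, 2.8, 2.0, -0.1, -2.2]
    - [1, 3.0, 4.1, 2.7, 2.0, -0.1, -2.2]
    - [1, 2.9, 4.3, 2.5, 2.0, -0.1, -2.2]
    - [1, 0, 0, 0, 0, 0, 0]

```text
time: 4.97
tcp_pos: [634.6, -128.6, 213.4]
tcp_rot: [0.581, 0.73, 0.227, -0.281]
contact_force: [-0.7, -0.4, -1.9]
width: 11.1
grasp_force: 59.2
```

```bash
cat >> h.py <<'E'
def lidfit(c,g,z=None):
    """flange of held lid near grip point g: brass-coloured pixels"""
    P=pts(c);hsv=cv2.cvtColor(c["color"],cv2.COLOR_RGB2HSV);r=np.hypot(P[...,0]-g[0],P[...,1]-g[1])
    m=(c["depth"]>0)&(r<45)&(abs(P[...,2]-(g[2]-30))<14)&(hsv[...,1]>90)&(hsv[...,0]>14)&(hsv[...,0]<32)
    return P,m
E
python3 - <<'E'
from h import *
np.set_printoptions(precision=2,suppress=True)
s=state();print(s["joint_positions"],s["tcp_pos"],s["contact_force"],s["width"])
M=R.from_quat(s["tcp_rot"]).as_matrix();print(M);g=np.array(s["tcp_pos"])-5*M[:,2];print("grasp",g)
for n in("top","side"):
    c=capture(n);P,m=lidfit(c,g);X=P[m];print(n,m.sum(),circ(X[:,:2],36) ,X.min(0),X.max(0))
    save(c,n+"d.png",(200,110,340,220),5)
    for r in trace(c,"strainer_lid")[:3]:
        mm=r["pixels"]&(c["depth"]>0);Y=P[mm];print(round(r["p"],2),r["box"],np.median(Y,0),Y.min(0),Y.max(0))
E
```

```text
[ 0.73  0.96 -0.7   0.87 -0.11  1.77  0.41] [ 634.59 -128.64  213.4 ] [-0.71 -0.39 -1.95] 11.148466299973096
[[-0.17  0.97 -0.15]
 [ 0.72  0.22  0.66]
 [ 0.67  0.   -0.74]]
grasp [ 635.32 -131.92  217.1 ]
top 169 (array([ 637.59, -143.39,   36.  ]), np.float64(7.109133263575221)) [ 598.75 -166.77  181.19] [ 667.47 -100.59  198.02]
0.8 [288.5, 207.9, 308.2, 223.4] [ 471.16 -182.09   52.96] [ 439.27 -222.68   -1.23] [ 505.08 -148.75   99.74]
0.76 [378.5, 222.7, 394.8, 245.3] [ 423.52 -491.02   53.26] [ 390.61 -541.97   -6.15] [ 461.02 -347.51  525.05]
0.73 [281.9, 155.3, 300.0, 177.4] [ 631.48 -125.18  189.24] [ 598.75 -167.03    8.46] [ 677.07 -100.51  233.75]
side 171 (array([ 635.42, -153.13,   36.  ]), np.float64(8.145151371369026)) [ 597.47 -170.22  180.33] [ 666.17 -103.34  200.2 ]
0.75 [268.1, 204.8, 292.7, 231.2] [ 472.7  -167.44   50.12] [ 440.12 -273.55    2.48] [ 507.2  -143.66   91.36]
0.62 [222.2, 172.4, 244.4, 200.7] [ 628.75 -126.47  185.16] [ 597.01 -497.17   29.14] [717.34 -12.4  293.83]
0.5 [322.3, 185.6, 339.1, 206.6] [ 315.56 -339.38   48.84] [ 277.93 -473.89   -3.01] [ 348.28 -315.5    93.18]
```

View pics/sided.png

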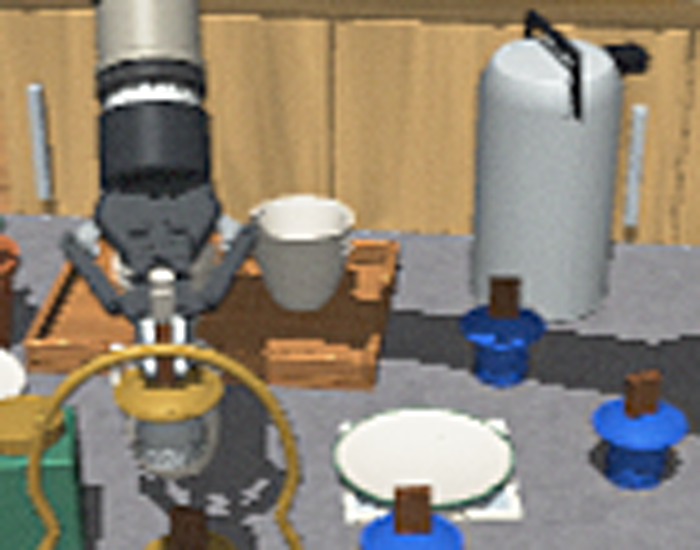

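```bash
cat >> h.py <<'E'
def rayz(c,uv,z):
    h=c["depth"].shape[0];f=h/2/np.tan(np.radians(c["fovy"]/2));T=np.array(c["pose"])
    d=np.column_stack([(uv[:,0]-c["cx"])/f,-(uv[:,1]-c["cy"])/f,-np.ones(len(uv))])@T[:3,:3].T
    return (T[:3,3]+d*((z-T[2,3])/d[:,2])[:,None])[:,:2]
def lidcen(c,g,zt,tol=4):
    P,m=lidfit(c,g);m=cv2.morphologyEx(m.astype(np.uint8),cv2.MORPH_CLOSE,np.ones((3,3)))
    k=max(cv2.findContours(m,cv2.RETR_EXTERNAL,cv2.CHAIN_APPROX_NONE)[0],key=len)[:,0].astype(float)
    X=rayz(c,k,zt)
    f=lambda p:np.hypot(*(X-p).T)-35
    s=least_squares(f,g[:2],loss="cauchy",f_scale=1.5);r=f(s.x)
    return s.x,(abs(r)<2).sum(),len(X)
def rimcen(c,k=(606.5,-14),z=119):
    P=pts(c);hsv=cv2.cvtColor(c["color"],cv2.COLOR_RGB2HSV);r=np.hypot(P[...,0]-k[0],P[...,1]-k[1])
    m=(c["depth"]>0)&(abs(P[...,2]-z)<8)&(r<38)&(hsv[...,1]<75)&(hsv[...,2]>110)
    v,u=np.nonzero(m);X=rayz(c,np.column_stack([u,v]).astype(float),z)
    f=lambda p:np.hypot(*(X-p).T)-26
    s=least_squares(f,k,loss="cauchy",f_scale=1.5);return s.x,(abs(f(s.x))<3).sum(),len(X)
E
python3 - <<'E'
from h import *
np.set_printoptions(precision=1,suppress=True)
s=state();M=R.from_quat(s["tcp_rot"]).as_matrix();g=np.array(s["tcp_pos"])-5*M[:,2];print(g)
for n in("top","side"):
  for i in range(2):
    c=capture(n);print(n,lidcen(c,g,186),rimcen(c))
E
```

```text
[ 632.9 -143.4  215.7]
top (array([ 630.7, -148.8]), np.int64(36), 69) (array([606.3, -15.4]), np.int64(49), 49)
top (array([ 630.7, -149.3]), np.int64(34), 66) (array([606.1, -15.4]), np.int64(47), 48)
side (array([ 631.6, -141.3]), np.int64(29), 50) (array([608.9, -13.5]), np.int64(51), 78)
side (array([ 631.7, -141.1]), np.int64(30), 50) (array([609. , -13.6]), np.int64(52), 75)
```

```bash
cat >> h.py <<'E'
def togo(lid,yaw=102,lean=42,off=-2.0,up=35.0,n=None):
    "tcp target so that the lid axis stands at lid xy with its FOOT at lid z"
    M=tool(yaw,lean);a=np.radians(yaw);d=np.array([np.cos(a),np.sin(a),0])
    p=np.array(lid)+[0,0,44+up]-off*d+5*M[:,2];print("tcp target",np.round(p,1));plan(p,M,n=n)
def lidnow(off=-2.0,up=35.0):
    s=state();M=R.from_quat(s["tcp_rot"]).as_matrix();d=M[:,2]*[1,1,0];d/=np.linalg.norm(d)
    yaw=np.degrees(np.arctan2(d[1],d[0]));lean=np.degrees(np.arccos(-M[2,2]))
    foot=np.array(s["tcp_pos"])-5*M[:,2]+off*d-[0,0,44+up]
    print("t",s["time"],"foot",np.round(foot,1),"yaw %.1f lean %.1f roll %.2f"%(yaw,lean,np.degrees(M[2,1])),"F",np.round(s["contact_force"],1),"T",np.round(s["wrist_torque"],2),"w %.1f"%s["width"]);return foot,M
E
python3 - <<'E'
from h import *
lidnow();togo([607.2,-14.5,129],n=5)
E
```

```text
t 5.375 foot [ 633.4 -145.7  137. ] yaw 101.9 lean 41.8 roll 0.03 F [ 0.8 -0.2 -2.3] T [-0.89 -0.17  0.04] w 10.9
tcp target [606.1  -9.3 204.3]
[1.89, 0.03, 1.9, 0.0, 0.0, -0.0]
[1.89, 0.03, 1.91, 0.0, 0.0, -0.0]
[1.89, 0.03, 1.91, 0.0, 0.0, -0.0]
[1.88, 0.03, 1.91, 0.0, 0.0, -0.0]
[1.88, 0.03, 1.91, 0.0, 0.0, -0.0]
```

Request:
arm_command:
  steps:
    - [1, 2.6, 0.03, 2.47, 0, 0, 0]
    - [1, 2.6, 0.03, 2.47, 0, 0, 0]
    - [1, 2.1, 0.03, 2.0, 0, 0, 0]
    - [1, 1.4, 0.03, 1.32, 0, 0, 0]
    - [1, 1.0, 0.03, 0.95, 0, 0, 0]

```text
time: 6.0
tcp_pos: [605.8, -7.3, 208.8]
tcp_rot: [0.587, 0.726, 0.225, -0.277]
contact_force: [0.6, -0.3, -0.8]
width: 10.9
grasp_force: 59.2
```

Request:
arm_command:
  steps:
    - [1, 0, 0, 0, 0, 0, 0]
    - [1, 0, 0, 0, 0, 0, 0]

```text
time: 6.25
tcp_pos: [606.6, -9.1, 208.1]
tcp_rot: [0.588, 0.726, 0.225, -0.277]
contact_force: [0.3, -0.5, -1.6]
width: 10.9
grasp_force: 59.2
```

Run:
```python
from h import *
np.set_printoptions(precision=1,suppress=True)
f,M=lidnow()
a=capture("top");b=capture("side");print(rimcen(a),rimcen(b));print(lidcen(a,f+[0,0,79],f[2]+48),lidcen(b,f+[0,0,79],f[2]+48))
A=a["color"][140:200,225:285,::-1];B=b["color"][190:270,180:260,::-1]
B=cv2.resize(B,(480,480),interpolation=cv2.INTER_CUBIC);A=cv2.resize(A,(300,300),interpolation=cv2.INTER_CUBIC);o=np.zeros((480,790,3),np.uint8);o[:,:480]=B;o[:300,485:785]=A;cv2.imwrite("pics/e.png",o)
togo([607.2,-14.5,129],n=2)
```

```text
t 6.25 foot [607.7 -14.4 132.8] yaw 101.9 lean 41.8 roll 0.05 F [ 0.3 -0.5 -1.6] T [-0.9 -0.2  0. ] w 10.9
(array([606.5, -14. ]), np.int64(0), 0) (array([609. , -14.2]), np.int64(27), 31)
(array([606.4, -18.9]), np.int64(24), 57) (array([606.2, -11.9]), np.int64(39), 58)
tcp target [606.1  -9.3 204.3]
[-0.13, -0.03, 0.14, 0.0, 0.1, -0.0]
[-0.13, -0.03, 0.14, 0.0, 0.1, -0.0]
```

View pics/e.png

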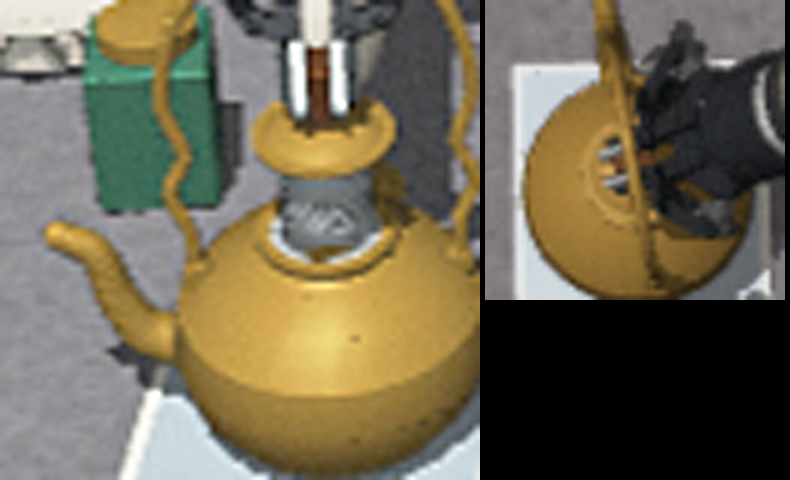

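The side view shows the tube (crop x 280–380) standing just over the steel sleeve ring (265–400), centred to about 1 mm. I'll lower it and feel.

Request:
arm_command:
  steps:
    - [1, -0.4, 0, 0.45, 0, 0, 0]
    - [1, -0.27, 0, 0.3, 0, 0, 0]
    - [1, -0.13, 0, 0.15, 0, 0, 0]
    - [1, -0.13, 0, 0.15, 0, 0, 0]
    - [1, 0, 0, 0, 0, 0, 0]

```text
time: 6.98
tcp_pos: [606.2, -7.4, 195.2]
tcp_rot: [0.587, 0.726, 0.225, -0.278]
contact_force: [-1.8, -1.1, 2.2]
width: 11.3
grasp_force: 59.7
```

Run:
```python
from h import *
f,M=lidnow()
```

```text
t 6.975 foot [607.3 -12.6 119.9] yaw 102.0 lean 41.9 roll 0.08 F [-1.8 -1.1  2.2] T [-0.65  0.17  0.2 ] w 11.3
```

Request:
arm_command:
  steps:
    - [1, -0.13, 0, 0.15, 0, 0, 0]
    - [1, 0, 0, 0, 0, 0, 0]

```text
time: 7.22
tcp_pos: [606.4, -7.3, 194.9]
tcp_rot: [0.587, 0.726, 0.226, -0.278]
contact_force: [-1.4, -2.1, 7.8]
width: 11.2
grasp_force: 60.6
```

Run:
```python
from h import *
f,M=lidnow()
```

```text
t 7.225 foot [607.5 -12.5 119.6] yaw 101.9 lean 42.0 roll 0.15 F [-1.4 -2.1  7.8] T [-0.35  0.72  0.44] w 11.2
```

Request:
arm_command:
  steps:
    - [1, 0, 0.07, 0, 0, 0, 0]
    - [1, 0, 0.07, 0, 0, 0, 0]

```text
time: 7.48
tcp_pos: [606.8, -7.1, 194.8]
tcp_rot: [0.587, 0.726, 0.225, -0.278]
contact_force: [-4.1, -3.2, 7.7]
width: 11.5
grasp_force: 60.7
```

Request:
arm_command:
  steps:
    - [1, 0, 0.07, 0, 0, 0, 0]
    - [1, 0, 0.07, 0, 0, 0, 0]

```text
time: 7.72
tcp_pos: [608.9, -7.1, 192.2]
tcp_rot: [0.587, 0.726, 0.225, -0.277]
contact_force: [-0.8, -0.7, -1.1]
width: 11.4
grasp_force: 59.4
```

Run:
```python
from h import *
f,M=lidnow()
```

```text
t 7.725 foot [610.  -12.3 116.9] yaw 102.0 lean 41.8 roll 0.04 F [-0.8 -0.7 -1.1] T [-1.05  0.07  0.22] w 11.4
```

Request:
arm_command:
  steps:
    - [1, -0.2, 0, 0.22, 0, 0, 0]
    - [1, -0.2, 0, 0.22, 0, 0, 0]
    - [1, -0.2, 0, 0.22, 0, 0, 0]

```text
time: 8.1
tcp_pos: [608.7, -7.0, 183.2]
tcp_rot: [0.587, 0.726, 0.225, -0.278]
contact_force: [-2.0, -2.4, 2.2]
width: 10.8
grasp_force: 59.9
```

Run:
```python
from h import *
f,M=lidnow()
```

```text
t 8.1 foot [609.8 -12.2 107.9] yaw 102.1 lean 41.9 roll 0.01 F [-2.  -2.4  2.2] T [-0.81  0.29  0.3 ] w 10.8
```

Request:
arm_command:
  steps:
    - [1, -0.2, 0, 0.22, 0, 0, 0]
    - [1, -0.2, 0, 0.22, 0, 0, 0]
    - [1, -0.2, 0, 0.22, 0, 0, 0]
    - [1, 0, 0, 0, 0, 0, 0]

```text
time: 8.6
tcp_pos: [608.9, -7.0, 175.3]
tcp_rot: [0.587, 0.726, 0.225, -0.278]
contact_force: [-3.0, -3.7, 5.0]
width: 10.9
grasp_force: 60.2
```

Run:
```python
from h import *
f,M=lidnow()
```

```text
t 8.6 foot [610.  -12.2 100. ] yaw 102.0 lean 41.9 roll 0.06 F [-3.  -3.7  5. ] T [-0.7   0.67  0.49] w 10.9
```

Request:
arm_command:
  steps:
    - [1, -0.22, -0.02, 0.19, 0, 0, 0]
    - [1, -0.2, -0.02, 0.22, 0, 0, 0]
    - [1, -0.2, 0, 0.22, 0, 0, 0]
    - [1, -0.13, 0, 0.15, 0, 0, 0]
    - [1, 0, 0, 0, 0, 0, 0]

```text
time: 9.22
tcp_pos: [608.8, -7.2, 163.3]
tcp_rot: [0.587, 0.726, 0.225, -0.278]
contact_force: [-0.8, -1.1, 1.3]
width: 11.4
grasp_force: 59.9
```

Run:
```python
from h import *
f,M=lidnow()
```

```text
t 9.225 foot [609.9 -12.4  88. ] yaw 102.0 lean 41.9 roll 0.05 F [-0.8 -1.1  1.3] T [-0.71  0.19  0.22] w 11.4
```

Request:
arm_command:
  steps:
    - [1, -0.1, 0, 0.11, 0, 0, 0]
    - [1, -0.1, 0, 0.11, 0, 0, 0]
    - [1, 0, 0, 0, 0, 0, 0]

```text
time: 9.6
tcp_pos: [608.8, -7.2, 160.9]
tcp_rot: [0.587, 0.726, 0.225, -0.278]
contact_force: [-1.8, -1.6, 4.0]
width: 10.8
grasp_force: 60.1
```

Run:
```python
from h import *
f,M=lidnow()
```

```text
t 9.6 foot [609.9 -12.4  85.6] yaw 102.0 lean 41.9 roll 0.07 F [-1.8 -1.6  4. ] T [-0.51  0.25  0.28] w 10.8
```

Request:
arm_command:
  steps:
    - [1, -0.1, 0, 0.11, 0, 0, 0]
    - [1, 0, 0, 0, 0, 0, 0]

```text
time: 9.85
tcp_pos: [608.8, -7.1, 160.5]
tcp_rot: [0.587, 0.726, 0.226, -0.278]
contact_force: [-2.3, -2.4, 5.4]
width: 11.3
grasp_force: 60.6
```

Request:
arm_command:
  steps:
    - [1, 0, -0.03, 0, 2.0, 0, -2.2]
    - [1, 0, -0.03, 0, 2.0, 0, -2.2]
    - [1, 0, 0, 0, 0, 0, 0]

```text
time: 10.22
tcp_pos: [608.5, -7.6, 160.8]
tcp_rot: [0.548, 0.756, 0.211, -0.289]
contact_force: [-2.3, -3.9, 9.3]
width: 10.9
grasp_force: 60.7
```

Run:
```python
from h import *
f,M=lidnow()
```

```text
t 10.225 foot [610.2 -12.7  85.5] yaw 108.0 lean 41.9 roll 0.08 F [-2.3 -3.9  9.3] T [-0.38  0.64  0.6 ] w 10.9
```

Request:
arm_command:
  steps:
    - [1, 0, -0.03, 0, 2.0, 0, -2.2]
    - [1, 0, -0.03, 0, 2.0, 0, -2.2]
    - [1, 0, 0, 0, 0, 0, 0]

```text
time: 10.6
tcp_pos: [607.9, -7.7, 161.0]
tcp_rot: [0.508, 0.783, 0.195, -0.3]
contact_force: [-1.5, -4.5, 8.9]
width: 11.2
grasp_force: 60.7
```

Request:
arm_command:
  steps:
    - [1, 0, -0.03, 0, 2.0, 0, -2.2]
    - [1, 0, -0.03, 0, 2.0, 0, -2.2]
    - [1, 0, 0, 0, 0, 0, 0]

```text
time: 10.98
tcp_pos: [607.3, -7.9, 161.1]
tcp_rot: [0.467, 0.809, 0.179, -0.31]
contact_force: [-2.3, -3.6, 8.7]
width: 11.4
grasp_force: 60.7
```

Run:
```python
from h import *
f,M=lidnow();print(state()["joint_positions"])
```

```text
t 10.975 foot [610.  -12.5  85.8] yaw 120.0 lean 41.9 roll 0.01 F [-2.3 -3.6  8.7] T [-0.26  0.73  0.52] w 11.4
[ 0.58562304  0.97172927 -0.74377462  1.01990787 -0.03176281  1.70358639
  0.50655812]
```

Request:
arm_command:
  steps:
    - [1, 0, -0.03, 0, 2.0, 0, -2.2]
    - [1, 0, -0.03, 0, 2.0, 0, -2.2]
    - [1, 0, 0, 0, 0, 0, 0]

```text
time: 11.35
tcp_pos: [606.8, -8.1, 161.0]
tcp_rot: [0.425, 0.832, 0.162, -0.319]
contact_force: [-1.5, -2.1, 8.8]
width: 11.2
grasp_force: 60.6
```

Run:
```python
from h import *
np.set_printoptions(precision=1,suppress=True)
f,M=lidnow()
for n in("top","side"):
    c=capture(n);P=pts(c);x,y,z=P[...,0],P[...,1],P[...,2];ok=c["depth"]>0
    rr=np.hypot(x-606,y+14);hsv=cv2.cvtColor(c["color"],cv2.COLOR_RGB2HSV)
    m=ok&(rr<100)&(z>200)&(z<310)&(hsv[...,1]>100);print(" arch",m.sum(),line(P[m][:,:2]),P[m].mean(0))
    if n=="side": save(c,"f.png",(180,180,270,280),6)
```

```text
t 11.35 foot [609.9 -12.4  85.8] yaw 126.0 lean 41.9 roll -0.03 F [-1.5 -2.1  8.8] T [-0.2  0.7  0.5] w 11.2
 arch 137 (np.float32(11.911956), np.float32(598.3969), np.float32(-17.842308)) [599.9 -20.9 271.8]
 arch 233 (np.float32(11.694383), np.float32(607.2091), np.float32(-10.588125)) [611.1 -15.3 262.5]
```

View pics/f.png

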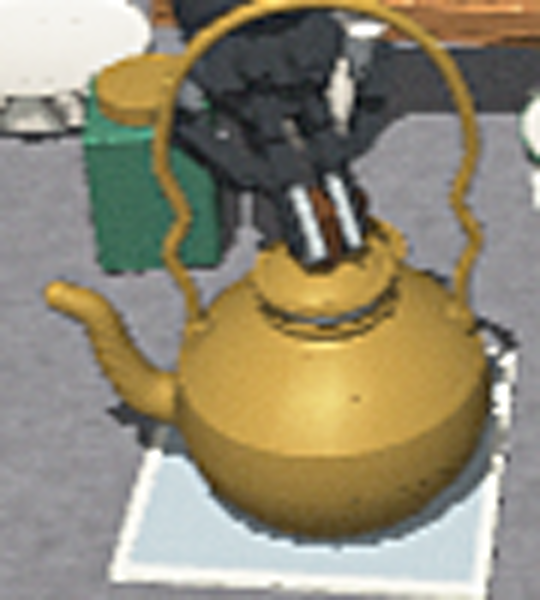

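The keys rest on the sleeve with an even gap under the flange at crop pixel (325,315), and the kettle hasn't moved. I'll search the other way.

Request:
arm_command:
  steps:
    - [1, 0, 0.06, 0, -4, 0, 4.45]
    - [1, 0, 0.06, 0, -4, 0, 4.45]
    - [1, 0, 0.06, 0, -4, 0, 4.45]
    - [1, 0, 0.06, 0, -4, 0, 4.45]
    - [1, 0, 0, 0, 0, 0, 0]

```text
time: 12.08
tcp_pos: [608.4, -7.7, 160.2]
tcp_rot: [0.589, 0.725, 0.225, -0.277]
contact_force: [-1.5, -2.8, 6.5]
width: 11.4
grasp_force: 60.4
```

Request:
arm_command:
  steps:
    - [1, 0, 0.03, 0, -2.0, 0, 2.2]
    - [1, 0, 0.03, 0, -2.0, 0, 2.2]
    - [1, 0, 0, 0, 0, 0, 0]

```text
time: 12.45
tcp_pos: [608.9, -7.4, 158.3]
tcp_rot: [0.625, 0.694, 0.238, -0.266]
contact_force: [-1.2, -1.4, 0.4]
width: 10.8
grasp_force: 59.7
```

Request:
arm_command:
  steps:
    - [1, 0, 0.03, 0, -2.0, 0, 2.2]
    - [1, 0, 0.03, 0, -2.0, 0, 2.2]
    - [1, 0, 0, 0, 0, 0, 0]

```text
time: 12.82
tcp_pos: [609.3, -7.4, 157.9]
tcp_rot: [0.66, 0.661, 0.251, -0.253]
contact_force: [-1.6, -0.5, -2.7]
width: 11.1
grasp_force: 59.3
```

Run:
```python
from h import *
f,M=lidnow();print(state()["joint_positions"])
```

```text
t 12.825 foot [609.3 -12.8  82.6] yaw 90.2 lean 41.8 roll -0.06 F [-1.6 -0.5 -2.7] T [-1.16  0.25  0.07] w 11.1
[ 0.78326112  0.78376112 -0.7353897   1.39656689 -0.23269589  1.26398225
  0.26538111]
```

Request:
arm_command:
  steps:
    - [1, -0.13, -0.02, 0.15, 1.3, 0, -1.5]
    - [1, -0.13, 0, 0.15, 0, 0, 0]
    - [1, 0, 0, 0, 0, 0, 0]

```text
time: 13.2
tcp_pos: [609.8, -6.9, 155.6]
tcp_rot: [0.648, 0.672, 0.248, -0.257]
contact_force: [-2.9, -1.3, 2.7]
width: 11.2
grasp_force: 60.2
```

Run:
```python
from h import *
f,M=lidnow()
```

```text
t 13.2 foot [610.  -12.2  80.3] yaw 92.0 lean 41.9 roll 0.06 F [-2.9 -1.3  2.7] T [-0.63  0.5   0.37] w 11.2
```

Request:
arm_command:
  steps:
    - [1, -0.13, 0, 0.15, 0, 0, 0]
    - [1, -0.07, 0, 0.07, 0, 0, 0]
    - [1, 0, 0, 0, 0, 0, 0]

```text
time: 13.58
tcp_pos: [609.5, -7.1, 151.7]
tcp_rot: [0.649, 0.672, 0.248, -0.257]
contact_force: [-1.5, -0.9, -1.5]
width: 11.2
grasp_force: 59.6
```

Run:
```python
from h import *
f,M=lidnow()
```

```text
t 13.575 foot [609.7 -12.4  76.4] yaw 92.0 lean 41.8 roll 0.02 F [-1.5 -0.9 -1.5] T [-0.98  0.18  0.15] w 11.2
```

Request:
arm_command:
  steps:
    - [1, -0.07, 0, 0.07, 0, 0, 0]
    - [1, -0.07, 0, 0.07, 0, 0, 0]
    - [1, 0, 0, 0, 0, 0, 0]

```text
time: 13.95
tcp_pos: [609.6, -7.1, 151.5]
tcp_rot: [0.648, 0.672, 0.249, -0.257]
contact_force: [-3.3, -2.7, 5.0]
width: 11.1
grasp_force: 60.4
```

Run:
```python
from h import *
f,M=lidnow();c=capture("side");save(c,"g.png",(180,180,270,280),6)
```

```text
t 13.95 foot [609.7 -12.5  76.3] yaw 92.0 lean 41.9 roll 0.06 F [-3.3 -2.7  5. ] T [-0.46  0.68  0.55] w 11.1
```

View pics/g.png

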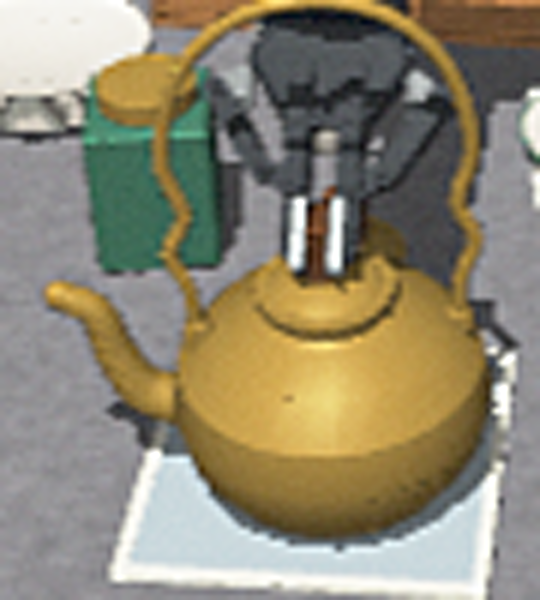

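The flange now sits flat on the rim with no gap at crop pixel (328,325). One last light press, then relax, release and withdraw.

Request:
arm_command:
  steps:
    - [1, -0.1, 0, 0.11, 0, 0, 0]
    - [1, 0, 0, 0, 0, 0, 0]
    - [1, 0, 0, 0, 0, 0, 0]

```text
time: 14.38
tcp_pos: [609.6, -7.1, 151.4]
tcp_rot: [0.648, 0.672, 0.249, -0.257]
contact_force: [-5.3, -5.5, 9.4]
width: 11.2
grasp_force: 61.1
```

Request:
arm_command:
  steps:
    - [1, 0.13, 0, -0.15, 0, 0, 0]
    - [1, 0.05, 0, -0.06, 0, 0, 0]
    - [0.5, 0, 0, 0, 0, 0, 0]
    - [0.5, 0, 0, 0, 0, 0, 0]
    - [0.5, 0, 0, 0, 0, 0, 0]

```text
time: 15.0
tcp_pos: [609.9, -7.0, 151.6]
tcp_rot: [0.649, 0.672, 0.249, -0.257]
contact_force: [0.0, 0.3, 0.3]
width: 42.8
grasp_force: 0.0
```

Request:
arm_command:
  steps:
    - [0.5, -0.4, 0, -0.9, 0, 0, 0]
    - [0.5, -0.8, 0, -1.7, 0, 0, 0]
    - [0.5, -1.2, 0, -2.5, 0, 0, 0]
    - [0.5, -1.2, 0, -2.5, 0, 0, 0]
    - [0.5, -1.2, 0, -2.5, 0, 0, 0]

```text
time: 15.62
tcp_pos: [613.4, -112.1, 195.4]
tcp_rot: [0.649, 0.672, 0.248, -0.256]
contact_force: [-0.7, 0.2, 0.9]
width: 42.6
grasp_force: 0.0
```

Request:
arm_command:
  steps:
    - [0.5, -0.8, 0, -2.5, 0, 0, 0]
    - [0.5, -0.5, 0, -1.5, 0, 0, 0]
    - [0.5, 0, 0, 0, 0, 0, 0]
    - [0.5, 0, 0, 0, 0, 0, 0]

```text
time: 16.12
tcp_pos: [614.3, -146.1, 215.8]
tcp_rot: [0.648, 0.672, 0.248, -0.257]
contact_force: [-1.0, -0.2, -0.5]
width: 42.8
grasp_force: 0.0
```

Run:
```python
from h import *
np.set_printoptions(precision=1,suppress=True)
s=state();print(s["time"],s["tcp_pos"],s["contact_force"])
for n in("top","side"):
    c=capture(n);P=pts(c);x,y,z=P[...,0],P[...,1],P[...,2];ok=c["depth"]>0
    rr=np.hypot(x-606,y+14);hsv=cv2.cvtColor(c["color"],cv2.COLOR_RGB2HSV)
    m=ok&(rr<100)&(z>200)&(z<310)&(hsv[...,1]>100);print(" arch",line(P[m][:,:2]))
    m=ok&(rr<36)&(z>110)&(z<180);print(" lid z",np.percentile(z[m],[5,50,98]))
    if n=="side": save(c,"i.png",(140,130,340,290),4)
```

```text
16.125 [ 614.3 -146.1  215.8] [-1.  -0.2 -0.5]
 arch (np.float32(11.65254), np.float32(597.11035), np.float32(-17.368227))
 lid z [120.  128.5 167.1]
 arch (np.float32(11.274928), np.float32(605.1827), np.float32(-10.329512))
 lid z [113.6 128.2 166.6]
```

View pics/i.png

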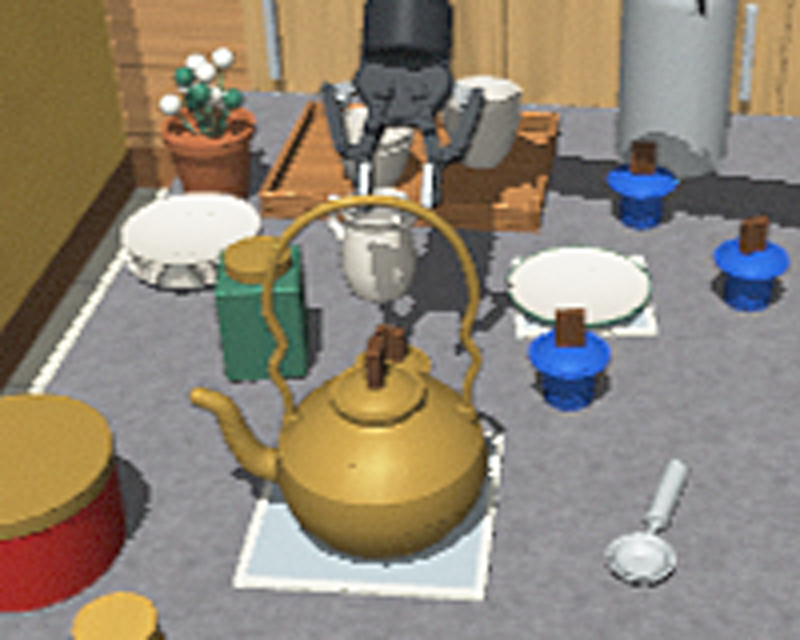

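The lid sits flat on the neck at crop pixel (378,395), with its grip top near z = 166 mm as expected. The kettle is on its pad, everything else looks undisturbed, and the gripper is clear.

```bash
python3 -c "
from workcell import job_done;print(job_done())"
```

```text
the job is handed in; nothing more can be done
None
```

The strainer lid is keyed into the kettle's neck and pressed flat on the rim, the kettle stands where it was on its pad, the other tea things look undisturbed in the last picture, and the job is handed in at about 16 s of the 64 s allowed.

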